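# Free the sprung setting rod and hold it at the index

### The job

On the setting gauge, swing the orange-knobbed cam lever from crosswise to fully in line with the barrel to free the sprung rod, and only then pull the rod out by its upright black knob until its yellow pointer stands level with the red index block. Finish while still holding the rod there with the gripper against its spring: do not let go, and leave the lever in line. Leave the index block where it is set and do not disturb the other things on the bench.

Things in the scene. Friction and masses are not known exactly. Their poses are not given: they have to be found in the camera images.
- gauge: the setting gauge, bolted down: dark base plate 450 x 130 x 12 mm carrying a white square barrel 46 mm wide and 230 mm long, its top 85 mm above the bench. Origin on the bench directly under the lever's pivot and under the barrel's centre line; its x axis runs along the barrel in the direction in which the rod pulls out, y to the left of that, z up. The barrel reaches from x = -140 to the mouth at x = 90 mm.
- cam_lever (a joint): angle of the cam lever about the vertical pivot on the barrel (rad): 0 = crosswise, pointing to the gauge's -y, rod locked; it grows clockwise seen from above to 1.57 = in line with the barrel, pointing to the gauge's -x, rod free. The rod can pass from about 1.2. It starts at 0 to 0.3; light friction (about 1.5 N at the knob), stays where it is left.
- lever_knob (a point): centre of the orange upright round knob on the lever's end: 22 mm diameter, 45 mm high (100 to 145 mm above the bench, this point at 123 mm), 80 mm from the pivot; the flat steel lever arm below it has its top at 100 mm.
- gauge_rod (a joint): extension of the steel rod (m): 0 = home, limit 0.105. An inner spring draws it home with about 5 N at 0, growing 0.9 N per 10 mm. Locked while the lever is crosswise.
- rod_knob (a point): centre of the black upright round knob on the rod's end: 26 mm diameter, 55 mm high (70 to 125 mm above the bench, this point at 97.5 mm); below it a square aluminium head with its top at 70 mm. It moves along the gauge's x with the rod; 150 mm from the pivot when home. The gauge's rod, head and pointer are all one piece.
- pointer_tip (a point): tip of the yellow pointer, a bar 4 mm wide fixed to the rod's head and pointing to the gauge's -y, 56 mm above the bench; level with the rod knob along the gauge's x, 51 mm to its -y side.
- index_mark (a point): middle, at the pointer's height, of the face towards the rod of the red index block, 12 mm long along the gauge's x, top 56 mm above the bench, on the scale rail beside the rod, 55 mm to the -y side of the rod's line. x along the gauge's x. Pointer and index agree when both have the same place along the gauge's x.
- gauge_index (a joint): setting of the red index block along its rail (m), 0.045 to 0.085 at the start: equal to the rod extension at which pointer and index agree. Held by friction (3 N); not to be moved.
- nozzle: brass blast nozzle, a stepped cone 34 mm across and 55 mm high, standing; origin at its underside
- spanner: steel spanner 150 mm long lying flat; origin at its underside, length along its x
- grind_disc: brick-red grinding disc 100 mm across, 6 mm thick, lying flat; origin at its underside
- stone_block: grey stone offcut 130 x 55 x 45 mm; origin at the centre of its underside
- wire_spool: spool of copper wire 90 mm across, 50 mm high, standing; origin at its underside
- jar: amber jar with a steel cap, 70 mm across, 110 mm high; origin at its underside
- cup_lifter: suction-cup lifter: black rubber disc 110 mm across with a white bow handle, 63 mm high; origin at its underside

How it is judged:
On the way, in this order (a step that is already met when the one before it is completed fails the run):
1. the lever is in line and the rod still home (value of joint cam_lever above 1.25 rad and value of joint gauge_rod below 0.012 m), for 0.1 s.
2. the gripper holds the rod with its pointer at the index (x of pointer_tip in the frame of index_mark between -0.006 and 0.006 m and contact force between the fingers and gauge_rod above 4 N and value of joint cam_lever above 1.25 rad), for 0.3 s.
At the end, for the whole second after the job is handed in: The gripper is still holding the rod still (more than 4 N on it) with its pointer within the index block's width (6 mm either side of its middle), the lever free (beyond 1.25 rad) (all of step 2 and velocity of joint gauge_rod between -0.01 and 0.01 m/s); the arm keeps its last pose, push and grip.
It fails at once if the index block is shifted (more than 6 mm) (distance of index_mark from where it was at the start of the episode above 0.006 m).
It fails at once if another thing on the bench is disturbed (moved more than 30 mm) (distance of any of nozzle, spanner, grind_disc, stone_block, wire_spool, jar, cup_lifter from where it was at the start of the episode above 0.03 m).
It also fails if it takes over 43 s, if anything falls off the work surface, if the arm or the gripper's body presses on something with over 40 N, if the wrist force passes 120 N, or if a joint passes its speed limit or range.

### The arm

A 7-joint arm with a two-finger parallel gripper is mounted at the origin on the work surface. World frame = base frame: x ahead of the robot, y to its left, z up, the work surface at z = 0. Lengths are in m, angles in rad, forces in N, time in s.
With the tool pointing down it reaches from about 0.4 to 0.85 m from the base axis. Payload 6.9 kg.
Tool frame: the origin (TCP) lies midway between the tips of the shut fingers; the grasp point (between the pads) lies 19 mm behind it; z points along the fingers, y is the direction in which the jaws open and shut (so a half turn about z gives the same grasp; the last joint's range is limited). The gripper opens to 85 mm and grips with 20 to 120 N. Pads are 22 mm wide; open, the fingers measure 114 mm over their backs; the gripper's body (76 mm by 85 mm) begins 54 mm behind the grasp point. The pads swing forward as they close: fully open they stand 13 mm farther back than shut.
Start: joints at [-1.139, 0.507, -0.238, 1.5, 0.126, 1.149, -0.155], TCP at [0.201, 0.592, 0.231] pointing down, gripper open.
Joint ranges: [-3.08, 3.08], [-0.24, 2.05], [-1.43, 1.35], [0, 2.5], [-1.52, 4.66], [0.17, 1.96], [-2.89, 2.89]. Speed limits (rad/s): [2.39, 2.39, 3.14, 3.14, 3.14, 3.14, 3.14].

### API

Orientations are given as a rotation vector (axis times angle).
In Python, from cell import robot gives the robot as it stands. The module is installed in compiled form; this text tells all that it offers.
- The arm moves only by the shell command python3 -m crank 'ROWS' [OPENING]. ROWS is JSON, a list of rows, each an object of numbers: "x", "y", "z": the shift along the world's x, y, z in mm; "wx", "wy", "wz": the turn, a rotation vector about the world's x, y, z in degrees. A call has 1 to 12 rows; each row shifts and turns the commanded pose from where the row before left it; what a row does not reach is not made up. A row lasts 1/10 s, in which the tool goes at most 50 mm and 8.59 degrees, less where a joint would pass 70% of its speed; a pose out of reach is approached as far as the arm can. A call is refused whole if a number of a shift passes 50 or a number of a turn 8.59, either way. A call with a gripper value outside its range is refused whole. OPENING is the closure, from 0 (fully open) to 1 (shut), set as the call begins (- or left out, the last holds). The fingers move at their own pace and stop on an object; the grip force is fixed at half the most. Time passes only in rows, so rows that do not move let the fingers close. It gives the time, the measured TCP pose, the force and the opening at its end, in the units of the state.
- robot.read_state(): the state, without advancing time (a new reading comes with each control period).
- robot.grab_frame(name): name is "side" or "top"; returns a dict with "frame" (420x560x3 uint8, red, green, blue), "depth" (420x560 float32, m along the optical axis (not along the pixel's ray), 0 where there is no reading), "vertical_fov" (degrees; the focal length in pixels is half the picture's height over the tangent of half this angle, whatever the lens; pixels are square), "cx", "cy" (the principal point, pixels), "camera_from_world" (4x4, takes a point from world to camera coordinates). Camera axes: x right, y down, z forward; pixel columns grow to the right and rows downward; lengths in m; the calibration is good to about 2 mm. A picture is of the moment at which its call begins.
- robot.job_done(): hands the job in, once; it reports no verdict.
The state is a dict: "time": time; "joint_pos": joint angles; "joint_vel": joint speeds; "joint_torque": joint torques, N m; "tcp_pos": TCP position; "tcp_rot": TCP orientation; "ft_force": force on the tool from outside, world axes, zero at the start; "ft_torque": the same for the moment, N m; "opening": opening from 0.0 (shut) to 1.0 (fully open).
Only numpy, scipy, OpenCV 4.12 (cv2) and the standard library are available. Lean on these libraries where they do the work, as an engineer would, in place of code of your own. Each camera call takes 0.05 s, during which the arm holds its last target.

## Working session

There is one attempt and no reset: what is moved stays moved. The work goes in short steps, Python scripts to look and compute and a shell command to move; the robot and the scene stay as the last step left them, time stands still between calls to the robot, and variables do not carry over. Pictures are saved under pics/ and viewed, and the job is handed in when it is done.

```bash
mkdir -p pics; cat > h.py <<'E'
import numpy as np,cv2
from cell import robot
def grab(n,fn=None):
    f=robot.grab_frame(n)
    if fn: cv2.imwrite('pics/'+fn,cv2.cvtColor(f['frame'],cv2.COLOR_RGB2BGR))
    return f
def cam(f):
    H=f['frame'].shape[0]; fl=H/2/np.tan(np.radians(f['vertical_fov'])/2)
    T=np.array(f['camera_from_world']); return fl,T
def onplane(f,u,v,z):
    fl,T=cam(f); W=np.linalg.inv(T)
    d=W[:3,:3]@np.array([(u-f['cx'])/fl,(v-f['cy'])/fl,1]); o=W[:3,3]
    return o+d*(z-o[2])/d[2]
def pix(f,p):
    fl,T=cam(f); c=T[:3,:3]@np.array(p)+T[:3,3]
    return f['cx']+fl*c[0]/c[2], f['cy']+fl*c[1]/c[2]
def depthpt(f,u,v):
    fl,T=cam(f); z=f['depth'][int(v),int(u)]
    return (np.linalg.inv(T)@np.array([(u-f['cx'])/fl*z,(v-f['cy'])/fl*z,z,1]))[:3]
E
python3 - <<'E'
from h import *
for n in('top','side'):
    f=grab(n,n+'0.png'); print(n,f['vertical_fov'],f['cx'],f['cy'],np.linalg.inv(f['camera_from_world']).round(3).tolist())
s=robot.read_state();print(s['time'],s['tcp_pos'],s['tcp_rot'],s['opening'],s['ft_force'])
E
```

```text
top 45.81147895172156 276.7104847487389 202.3539795455283 [[0.014, -0.994, 0.104, 0.465], [-1.0, -0.012, 0.018, -0.04], [-0.017, -0.104, -0.994, 1.378], [0.0, 0.0, 0.0, 1.0]]
side 52.56273790412784 285.8793229791178 197.13088307460387 [[0.683, -0.571, 0.455, 0.134], [-0.73, -0.526, 0.436, -0.493], [-0.01, -0.63, -0.776, 0.88], [0.0, 0.0, 0.0, 1.0]]
0.1 [0.20057344 0.59145769 0.23051182] [-5.10998735e-01 -3.09956256e+00  2.51355080e-03] 1.0008834670168598 [-0.18448129  0.44189998 -0.69953435]
```

View pics/top0.png

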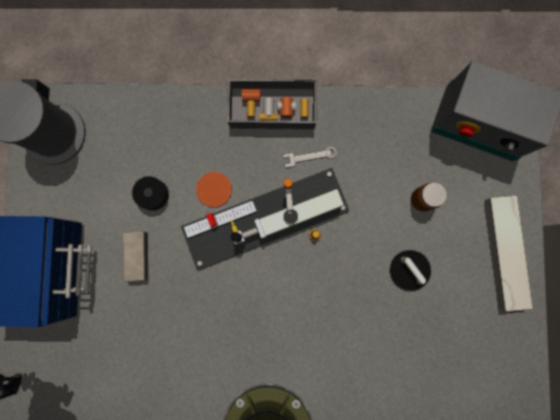

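View pics/side0.png

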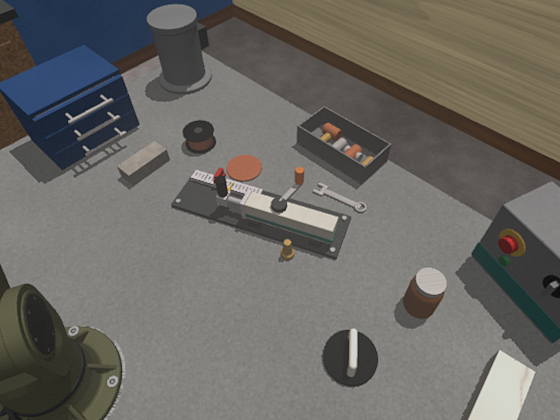

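The top view shows the gauge centred around (265,220). The orange knob is at (288,184), the black knob at (237,237) and the red index at (212,219). The pull direction runs to image left and slightly down. Next I'll zoom in and measure.

```bash
python3 - <<'E'
from h import *
T=grab('top');S=grab('side')
for f,n,(a,b,c,d) in((T,'top',(140,280,170,360)),(S,'side',(150,270,160,370))):
    im=cv2.cvtColor(f['frame'],cv2.COLOR_RGB2BGR)[a:b,c:d]
    cv2.imwrite(f'pics/{n}0z.png',cv2.resize(im,None,fx=3.8,fy=3.8,interpolation=cv2.INTER_CUBIC))
    hsv=cv2.cvtColor(f['frame'],cv2.COLOR_RGB2HSV)
    for nm,lo,hi in(('orange',(6,170,120),(14,255,255)),('red',(0,190,80),(4,255,255)),('yellow',(22,150,100),(32,255,255)),('black',(0,0,0),(179,255,28))):
        m=cv2.inRange(hsv,lo,hi); k,l,st,ce=cv2.connectedComponentsWithStats(m)
        for i in range(1,k):
            if st[i,4]>5 and c<ce[i][0]<d and a<ce[i][1]<b: print(n,nm,st[i],ce[i].round(1),depthpt(f,*ce[i]).round(3))
E
```

```text
top orange [197 173  34  34 889] [213.5 189.3] [0.642 0.161 0.012]
top orange [284 179   8   8  31] [287.6 182.9] [ 0.643 -0.044  0.147]
top red [207 214   9  12  62] [211.1 219.1] [0.556 0.16  0.053]
top yellow [231 221   6  11  39] [233.5 226.8] [0.536 0.098 0.057]
top black [317 211  22   9  61] [327.4 215.3] [ 0.572 -0.154  0.026]
top black [261 219  56  25 165] [288.6 230.7] [ 0.53  -0.049  0.01 ]
top black [232 234   9   7  50] [235.6 236.9] [0.507 0.085 0.128]
top black [247 236   8   6  11] [250.9 238.4] [0.507 0.054 0.015]
top black [235 244   9   9  40] [238.9 248.1] [0.48  0.086 0.02 ]
```

View pics/top0z.png

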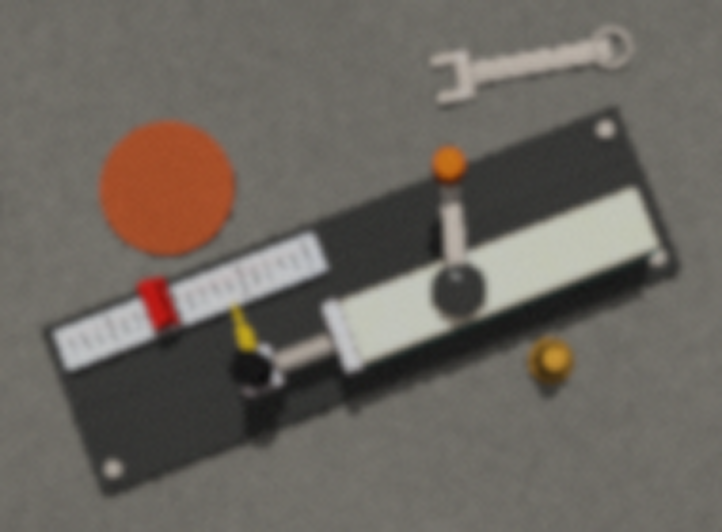

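View pics/side0z.png

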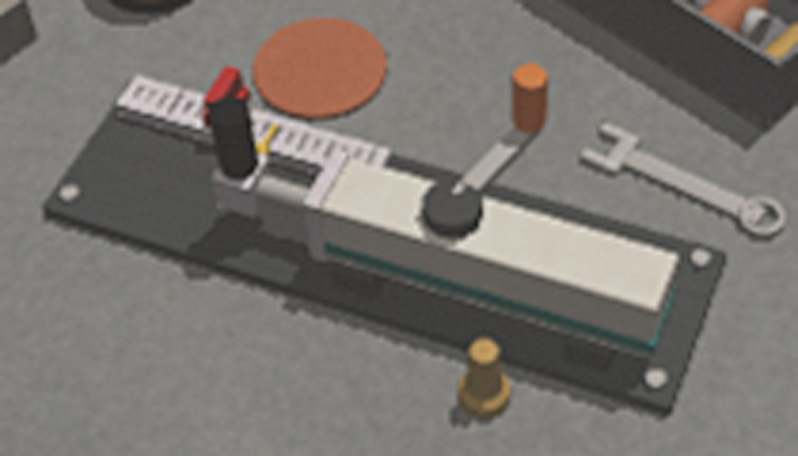

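```bash
cat > geo.py <<'E'
from h import *
E
python3 - <<'E'
from h import *
f=grab('top')
z=lambda p,h: onplane(f,170+(p[0]+.5)/3.8-.5,140+(p[1]+.5)/3.8-.5,h)
A,B,C,D=[z(p,.012) for p in((45,328),(105,493),(678,268),(615,108))]
print('plate',A.round(3),B.round(3),C.round(3),D.round(3),np.linalg.norm(A-D),np.linalg.norm(B-C),np.linalg.norm(A-B))
ex=(A-D)+(B-C); ex/=np.linalg.norm(ex); ex[2]=0
ey=np.array([-ex[1],ex[0],0]); print('ex',ex,np.degrees(np.arctan2(ex[1],ex[0])))
O=z((459,291),.11); 
K=z((449,162),.145); R=z((251,368),.125); P=z((235,307),.056); I=z((157,304),.056)
for n,p in(('pivot',O),('knob',K),('rod',R),('ptip',P),('idx',I)): print(n,p.round(4),'g',((p-O)@ex).round(4),((p-O)@ey).round(4))
# barrel corners
for p in((637,188),(662,248),(330,303),(352,370)): q=z(p,.085); print(((q-O)@ex).round(4),((q-O)@ey).round(4))
print([((z(p,.012)-O)@ex).round(3) for p in((45,328),(615,108))])
# side checks
g=grab('side')
zs=lambda p,h: onplane(g,160+(p[0]+.5)/3.8-.5,150+(p[1]+.5)/3.8-.5,h)
for n,p,h in(('knob',(530,77),.145),('rodtop',(233,93),.125),('ptip',(272,130),.056),('pivot',(453,203),.11)): q=zs(p,h); print(n,q.round(4),((q-O)@ex).round(4),((q-O)@ey).round(4))
# depth heights
for p in((459,291),(449,162),(251,368),(440,200)):
  print(depthpt(f,170+p[0]/3.8,140+p[1]/3.8).round(3))
E
```

```text
plate [0.539 0.247 0.012] [0.421 0.2   0.012] [ 0.588 -0.212  0.012] [ 0.705 -0.166  0.012] 0.4450281951553145 0.44411748873118945 0.12724937783291182
ex [-0.37558574  0.92678765  0.        ] 112.06051949892557
pivot [ 0.562  -0.0522  0.11  ] g 0.0 0.0
knob [ 0.6445 -0.0443  0.145 ] g -0.0237 -0.0794
rod [0.5079 0.0854 0.125 ] g 0.1478 -0.0015
ptip [0.5529 0.1045 0.056 ] g 0.1486 -0.0504
idx [0.5543 0.1594 0.056 ] g 0.199 -0.0723
-0.1412 -0.0233
-0.1416 0.0214
0.0845 -0.0262
0.087 0.0221
[np.float64(0.286), np.float64(-0.159)]
knob [ 0.6456 -0.0463  0.145 ] -0.0259 -0.0796
rodtop [0.5226 0.0946 0.125 ] 0.1508 -0.0185
ptip [0.5536 0.1034 0.056 ] 0.1474 -0.0506
pivot [ 0.5611 -0.0601  0.11  ] -0.007 0.0039
[ 0.561 -0.053  0.105]
[ 0.643 -0.045  0.148]
[0.507 0.084 0.125]
[ 0.634 -0.04   0.016]
```

```bash
python3 - <<'E'
from h import *
f=grab('top')
for p in((40,320),(75,325),(75,225),(90,290),(90,250),(20,270)): print(p,depthpt(f,*p).round(3))
print(pix(f,(.2,.59,.23)))
from scipy.spatial.transform import Rotation as R
s=robot.read_state(); M=R.from_rotvec(s['tcp_rot']).as_matrix(); print(M.round(3)); print(np.degrees(np.arctan2(M[1,1],M[0,1])))
d=np.array([.6445,-.045,.21])-s['tcp_pos']; print(d*1000)
E
```

```text
(40, 320) [0.302 0.538 0.188]
(75, 325) [0.265 0.532 0.002]
(75, 225) [0.535 0.521 0.063]
(90, 290) [0.36  0.495 0.004]
(90, 250) [0.469 0.484 0.047]
(20, 270) [0.419 0.585 0.206]
(np.float64(5.594815617291999), np.float64(368.0012518920999))
[[-0.947  0.321 -0.   ]
 [ 0.321  0.947 -0.   ]
 [-0.    -0.    -1.   ]]
71.27303534662533
[ 443.83259877 -636.80932055  -21.08125733]
```

```bash
python3 -m crank '[{"y":-45,"z":5},{"y":-45,"z":5},{"y":-45},{"y":-45},{"x":33,"y":-33,"wz":-3},{"x":33,"y":-33,"wz":-3},{"x":33,"y":-33,"wz":-3},{"x":33,"y":-33,"wz":-3},{"x":33,"y":-33},{"x":33,"y":-33},{"x":33,"y":-33},{"x":33,"y":-33}]' 0.5
```

```text
invalid input
```

```bash
python3 -m crank '[{"x":0,"y":-45,"z":5,"wx":0,"wy":0,"wz":0}]'; python3 -m crank; python3 -m crank --help
```

```text
time: 0.45
tcp_pos: [0.1993, 0.55, 0.2343]
tcp_rot: [-0.506, -3.098, -0.001]
ft_force: [1.0, -0.7, -0.3]
opening: 0.999invalid input
invalid input: not JSON, or not a number
```

```bash
python3 -m crank '[{"y":-45,"z":5}]' 0.5
```

```text
invalid input
```

```bash
python3 -m crank '[{"x":0,"y":-45,"z":5,"wx":0,"wy":0,"wz":0},{"x":0,"y":-45,"z":0,"wx":0,"wy":0,"wz":0},{"x":0,"y":-45,"z":0,"wx":0,"wy":0,"wz":0},{"x":33,"y":-33,"z":0,"wx":0,"wy":0,"wz":-3},{"x":33,"y":-33,"z":0,"wx":0,"wy":0,"wz":-3},{"x":33,"y":-33,"z":0,"wx":0,"wy":0,"wz":-3},{"x":33,"y":-33,"z":0,"wx":0,"wy":0,"wz":-3},{"x":33,"y":-33,"z":0,"wx":0,"wy":0,"wz":0},{"x":33,"y":-33,"z":0,"wx":0,"wy":0,"wz":0},{"x":33,"y":-33,"z":0,"wx":0,"wy":0,"wz":0}]' 0.5
```

```text
time: 1.45
tcp_pos: [0.4328, 0.1794, 0.2416]
tcp_rot: [0.832, 3.029, 0.001]
ft_force: [1.0, 0.8, -0.3]
opening: 0.504
```

```bash
python3 -m crank '[{"x":30,"y":-32,"z":0,"wx":0,"wy":0,"wz":0},{"x":30,"y":-32,"z":0,"wx":0,"wy":0,"wz":0},{"x":30,"y":-32,"z":0,"wx":0,"wy":0,"wz":0},{"x":30,"y":-32,"z":0,"wx":0,"wy":0,"wz":0},{"x":30,"y":-32,"z":-10,"wx":0,"wy":0,"wz":0},{"x":30,"y":-32,"z":-10,"wx":0,"wy":0,"wz":0},{"x":30,"y":-32,"z":-10,"wx":0,"wy":0,"wz":0},{"x":3,"y":-1.5,"z":-10,"wx":0,"wy":0,"wz":0},{"x":0,"y":0,"z":0,"wx":0,"wy":0,"wz":0}]'
python3 - <<'E'
from h import *
for n in('top','side'): 
    f=grab(n); c=(200,120) if n=='top' else (220,80)
    im=f['frame'][c[1]:c[1]+150,c[0]:c[0]+200]
    cv2.imwrite(f'pics/{n}1.png',cv2.cvtColor(cv2.resize(im,None,fx=3,fy=3,interpolation=cv2.INTER_CUBIC),cv2.COLOR_RGB2BGR))
E
```

```text
time: 2.35
tcp_pos: [0.6441, -0.0456, 0.199]
tcp_rot: [-0.835, -3.025, 0.001]
ft_force: [-0.5, 0.0, 0.2]
opening: 0.504
```

View pics/side1.png

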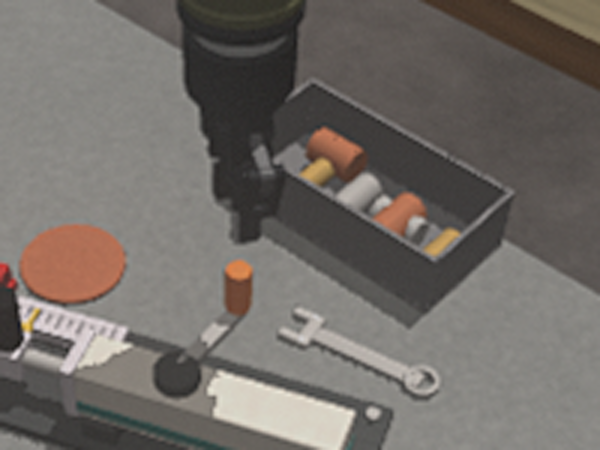

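The side view shows the half-open fingers above the orange knob, which is at about (238,285), roughly aligned with it. I'm lowering now.

```bash
python3 -m crank '[{"x":0,"y":0,"z":-20,"wx":0,"wy":0,"wz":0},{"x":0,"y":0,"z":-20,"wx":0,"wy":0,"wz":0},{"x":0,"y":0,"z":-15,"wx":0,"wy":0,"wz":0},{"x":0,"y":0,"z":-15,"wx":0,"wy":0,"wz":0},{"x":0,"y":0,"z":-12,"wx":0,"wy":0,"wz":0},{"x":0,"y":0,"z":-10,"wx":0,"wy":0,"wz":0},{"x":0,"y":0,"z":0,"wx":0,"wy":0,"wz":0}]'
python3 -m crank '[{"x":0,"y":0,"z":0,"wx":0,"wy":0,"wz":0},{"x":0,"y":0,"z":0,"wx":0,"wy":0,"wz":0},{"x":0,"y":0,"z":0,"wx":0,"wy":0,"wz":0}]' 0.65
python3 - <<'E'
from h import *
for n in('top','side'): 
    f=grab(n); c=(200,120) if n=='top' else (220,80)
    im=f['frame'][c[1]:c[1]+150,c[0]:c[0]+200]
    cv2.imwrite(f'pics/{n}2.png',cv2.cvtColor(cv2.resize(im,None,fx=3,fy=3,interpolation=cv2.INTER_CUBIC),cv2.COLOR_RGB2BGR))
O=np.array([.562,-.0525])
for d in range(0,10):
    th=np.radians(5.5-d*8.2); print(d,(O+.08*np.array([np.cos(th),np.sin(th)])).round(4))
E
```

```text
time: 3.15
tcp_pos: [0.6439, -0.0437, 0.1084]
tcp_rot: [-0.83, -3.028, 0.0]
ft_force: [-0.6, -0.3, -0.7]
opening: 0.502
time: 3.45
tcp_pos: [0.6451, -0.0447, 0.11]
tcp_rot: [0.832, 3.028, 0.0]
ft_force: [-0.1, 0.6, -0.3]
opening: 0.351
0 [ 0.6416 -0.0448]
1 [ 0.6419 -0.0563]
2 [ 0.6406 -0.0676]
3 [ 0.6376 -0.0787]
4 [ 0.6331 -0.0892]
5 [ 0.6271 -0.099 ]
6 [ 0.6198 -0.1078]
7 [ 0.6114 -0.1155]
8 [ 0.6019 -0.1219]
9 [ 0.5916 -0.1268]
```

View pics/side2.png

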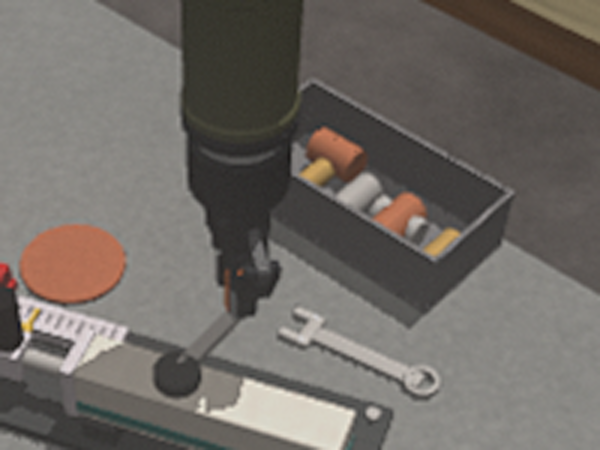

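The orange knob is seen between the fingers at (232,290), so it is caged. Next is the swing.

```bash
python3 -m crank '[{"x":0,"y":-11,"z":0,"wx":0,"wy":0,"wz":0},{"x":-2,"y":-11,"z":0,"wx":0,"wy":0,"wz":0},{"x":-4,"y":-11,"z":0,"wx":0,"wy":0,"wz":0},{"x":-5,"y":-10.5,"z":0,"wx":0,"wy":0,"wz":0},{"x":-6.5,"y":-10,"z":0,"wx":0,"wy":0,"wz":0},{"x":-8,"y":-9,"z":0,"wx":0,"wy":0,"wz":0},{"x":-9,"y":-8,"z":0,"wx":0,"wy":0,"wz":0},{"x":-9.5,"y":-6.5,"z":0,"wx":0,"wy":0,"wz":0},{"x":-10,"y":-5,"z":0,"wx":0,"wy":0,"wz":0},{"x":0,"y":0,"z":0,"wx":0,"wy":0,"wz":0}]'
python3 - <<'E'
from h import *
for n in('top','side'): 
    f=grab(n); c=(200,120) if n=='top' else (220,100)
    im=f['frame'][c[1]:c[1]+150,c[0]:c[0]+200]
    cv2.imwrite(f'pics/{n}3.png',cv2.cvtColor(cv2.resize(im,None,fx=3,fy=3,interpolation=cv2.INTER_CUBIC),cv2.COLOR_RGB2BGR))
E
```

```text
time: 4.55
tcp_pos: [0.5889, -0.1273, 0.1094]
tcp_rot: [-0.834, -3.028, 0.0]
ft_force: [0.8, 0.2, 0.7]
opening: 0.351
```

View pics/side3.png

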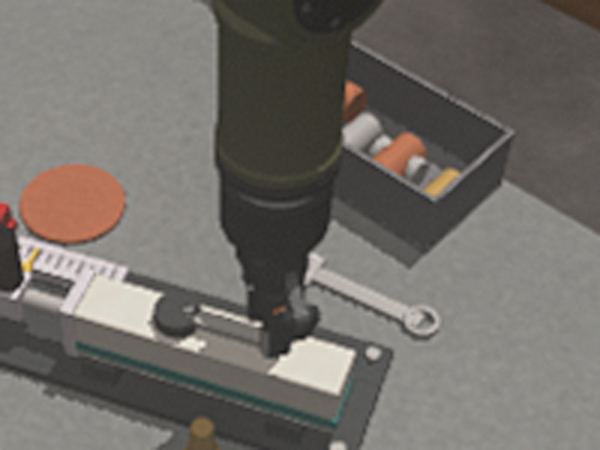

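The lever arm runs from (175,315) to (280,340), close to the barrel line. I'll push 5 mm more to take up the cage slack.

```bash
python3 -m crank '[{"x":-1.5,"y":-0.5,"z":0,"wx":0,"wy":0,"wz":0},{"x":-1.5,"y":-0.5,"z":0,"wx":0,"wy":0,"wz":0},{"x":-2,"y":-0.5,"z":0,"wx":0,"wy":0,"wz":0},{"x":0,"y":0,"z":0,"wx":0,"wy":0,"wz":0}]'
```

```text
time: 5.05
tcp_pos: [0.5867, -0.1271, 0.1094]
tcp_rot: [0.83, 3.028, 0.002]
ft_force: [4.2, 2.7, -1.8]
opening: 0.346
```

```bash
python3 -m crank '[{"x":0,"y":0,"z":0,"wx":0,"wy":0,"wz":0},{"x":0,"y":0,"z":0,"wx":0,"wy":0,"wz":0},{"x":0,"y":0,"z":20,"wx":0,"wy":0,"wz":0},{"x":0,"y":0,"z":25,"wx":0,"wy":0,"wz":0},{"x":0,"y":0,"z":30,"wx":0,"wy":0,"wz":8},{"x":-10,"y":30,"z":15,"wx":0,"wy":0,"wz":8},{"x":-10,"y":30,"z":0,"wx":0,"wy":0,"wz":8},{"x":-10,"y":30,"z":0,"wx":0,"wy":0,"wz":8},{"x":-10,"y":30,"z":0,"wx":0,"wy":0,"wz":8},{"x":-10,"y":30,"z":0,"wx":0,"wy":0,"wz":8},{"x":-10,"y":30,"z":0,"wx":0,"wy":0,"wz":5},{"x":0,"y":0,"z":0,"wx":0,"wy":0,"wz":0}]' 0.5
python3 - <<'E'
from h import *
for n in('top','side'): 
    f=grab(n); c=(180,120) if n=='top' else (180,120)
    im=f['frame'][c[1]:c[1]+150,c[0]:c[0]+200]
    cv2.imwrite(f'pics/{n}4.png',cv2.cvtColor(cv2.resize(im,None,fx=3,fy=3,interpolation=cv2.INTER_CUBIC),cv2.COLOR_RGB2BGR))
E
```

```text
time: 6.25
tcp_pos: [0.5239, 0.0564, 0.1995]
tcp_rot: [0.62, -3.079, -0.003]
ft_force: [0.1, 0.1, 0.3]
opening: 0.499
```

View pics/top4.png

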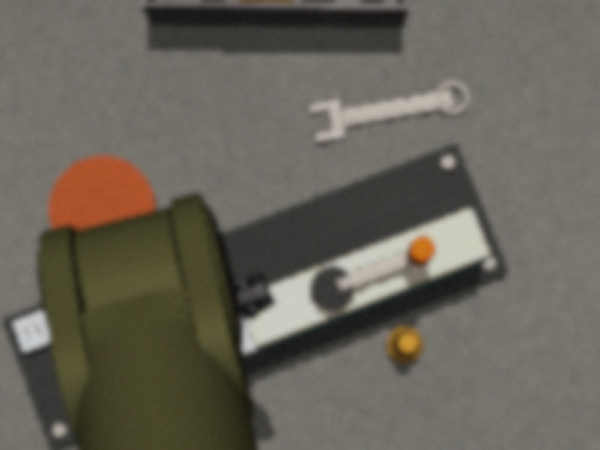

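View pics/side4.png

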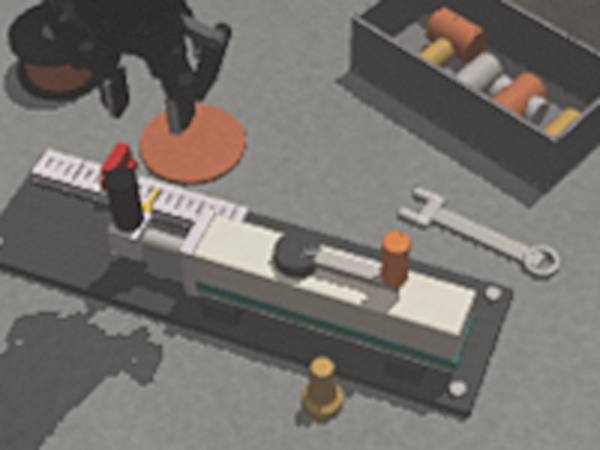

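In the top view the lever lies in line, with the pivot at (332,290) and the knob at (421,249). In the side view the rod is still home. The gripper is clear of everything, so I'm moving over the black knob.

```bash
python3 - <<'E'
from h import *
f=grab('top'); K=onplane(f,180+421/3,120+249/3,.145); v=K[:2]-np.array([.562,-.0525]); print(K, np.linalg.norm(v), np.radians(22.06-np.degrees(0)) , 'angle',np.radians(22.06)-np.arctan2(v[1],v[0]))
E
python3 -m crank '[{"x":-8.5,"y":15,"z":0,"wx":0,"wy":0,"wz":0},{"x":-8.5,"y":15,"z":0,"wx":0,"wy":0,"wz":0},{"x":0,"y":0,"z":-20,"wx":0,"wy":0,"wz":0},{"x":0,"y":0,"z":-20,"wx":0,"wy":0,"wz":0},{"x":0,"y":0,"z":-5,"wx":0,"wy":0,"wz":0},{"x":0,"y":0,"z":0,"wx":0,"wy":0,"wz":0}]'
python3 - <<'E'
from h import *
for n in('side',): 
    f=grab(n); c=(180,120)
    im=f['frame'][c[1]:c[1]+120,c[0]:c[0]+160]
    cv2.imwrite(f'pics/{n}5.png',cv2.cvtColor(cv2.resize(im,None,fx=4,fy=4,interpolation=cv2.INTER_CUBIC),cv2.COLOR_RGB2BGR))
E
```

```text
[ 0.59327303 -0.12593142  0.145     ] 0.07981338104473808 0.38501963298994907 angle 1.5531995049556058
time: 7.0
tcp_pos: [0.5085, 0.0806, 0.1537]
tcp_rot: [0.603, -3.081, 0.001]
ft_force: [0.1, 0.3, 0.5]
opening: 0.501
```

View pics/side5.png

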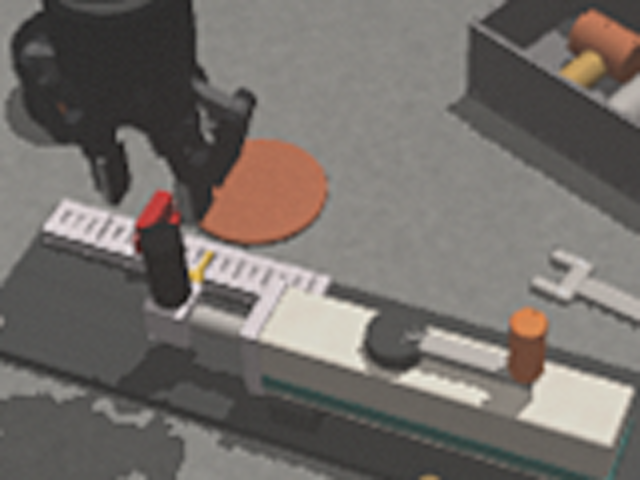

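The lever angle measures 1.55 rad. The fingers straddle the black knob, with tips at (110,195) and (195,215) and the knob top near (160,215). I'm lowering with a 5 mm correction.

```bash
python3 -m crank '[{"x":-1,"y":5,"z":-5,"wx":0,"wy":0,"wz":0},{"x":0,"y":0,"z":-5,"wx":0,"wy":0,"wz":0},{"x":0,"y":0,"z":-5,"wx":0,"wy":0,"wz":0},{"x":0,"y":0,"z":0,"wx":0,"wy":0,"wz":0}]'
python3 - <<'E'
from h import *
for n in('side',): 
    f=grab(n); c=(180,120)
    im=f['frame'][c[1]:c[1]+120,c[0]:c[0]+160]
    cv2.imwrite(f'pics/{n}6.png',cv2.cvtColor(cv2.resize(im,None,fx=4,fy=4,interpolation=cv2.INTER_CUBIC),cv2.COLOR_RGB2BGR))
E
```

```text
time: 7.45
tcp_pos: [0.5072, 0.0868, 0.1387]
tcp_rot: [0.607, -3.081, 0.0]
ft_force: [0.3, -0.5, 1.1]
opening: 0.502
```

View pics/side6.png

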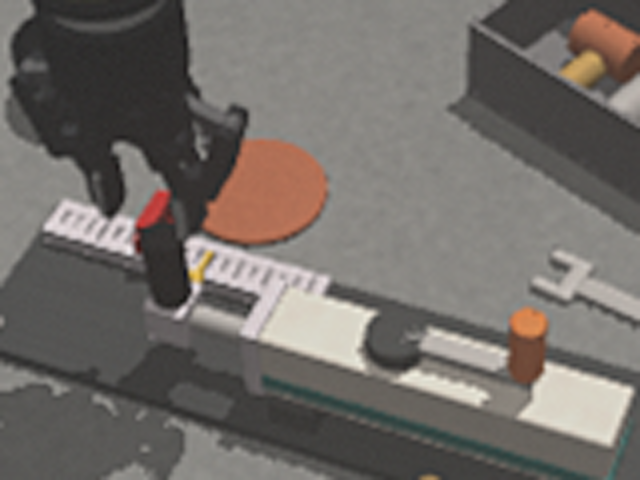

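```bash
python3 - <<'E'
from h import *
f=grab('side')
for p in((.507,.086,.125),(.507,.0865,.07),(.5072,.0868,.145)): u,v=pix(f,p); print(p,(u-180)*4,(v-120)*4)
E
```

```text
(0.507, 0.086, 0.125) 153.6076223008224 238.04227286459889
(0.507, 0.0865, 0.07) 164.89091783669414 296.5806986118372
(0.5072, 0.0868, 0.145) 148.41263358869048 214.4694514970306
```

The projections agree with the picture to about 1 px, so I'm lowering to the grasp height.

```bash
python3 -m crank '[{"x":0,"y":0,"z":-15,"wx":0,"wy":0,"wz":0},{"x":0,"y":0,"z":-15,"wx":0,"wy":0,"wz":0},{"x":0,"y":0,"z":-14,"wx":0,"wy":0,"wz":0},{"x":0,"y":0,"z":-14,"wx":0,"wy":0,"wz":0},{"x":0,"y":0,"z":0,"wx":0,"wy":0,"wz":0},{"x":0,"y":0,"z":0,"wx":0,"wy":0,"wz":0}]'
python3 -m crank '[{"x":0,"y":0,"z":0,"wx":0,"wy":0,"wz":0},{"x":0,"y":0,"z":0,"wx":0,"wy":0,"wz":0},{"x":0,"y":0,"z":0,"wx":0,"wy":0,"wz":0},{"x":0,"y":0,"z":0,"wx":0,"wy":0,"wz":0},{"x":0,"y":0,"z":0,"wx":0,"wy":0,"wz":0}]' 1
```

```text
time: 8.15
tcp_pos: [0.5078, 0.0869, 0.0815]
tcp_rot: [0.607, -3.082, 0.0]
ft_force: [0.6, 0.4, 0.3]
opening: 0.501
time: 8.65
tcp_pos: [0.5087, 0.0858, 0.0823]
tcp_rot: [-0.605, 3.081, -0.002]
ft_force: [1.3, -4.2, 6.5]
opening: 0.289
```

```bash
python3 -m crank '[{"x":-2,"y":4.9,"z":0,"wx":0,"wy":0,"wz":0},{"x":-2,"y":4.9,"z":0,"wx":0,"wy":0,"wz":0},{"x":-2,"y":4.9,"z":0,"wx":0,"wy":0,"wz":0},{"x":-2,"y":4.9,"z":0,"wx":0,"wy":0,"wz":0},{"x":-2,"y":4.9,"z":0,"wx":0,"wy":0,"wz":0},{"x":-2,"y":4.9,"z":0,"wx":0,"wy":0,"wz":0},{"x":-2,"y":4.9,"z":0,"wx":0,"wy":0,"wz":0},{"x":-2,"y":4.9,"z":0,"wx":0,"wy":0,"wz":0},{"x":0,"y":0,"z":0,"wx":0,"wy":0,"wz":0},{"x":0,"y":0,"z":0,"wx":0,"wy":0,"wz":0}]'
python3 - <<'E'
from h import *
for n in('side','top'): 
    f=grab(n); c=(180,120) if n=='side' else (170,160)
    im=f['frame'][c[1]:c[1]+120,c[0]:c[0]+160]
    cv2.imwrite(f'pics/{n}7.png',cv2.cvtColor(cv2.resize(im,None,fx=4,fy=4,interpolation=cv2.INTER_CUBIC),cv2.COLOR_RGB2BGR))
E
```

```text
time: 9.65
tcp_pos: [0.4931, 0.1244, 0.0823]
tcp_rot: [-0.604, 3.08, -0.003]
ft_force: [3.1, -7.9, 6.2]
opening: 0.288
```

View pics/side7.png

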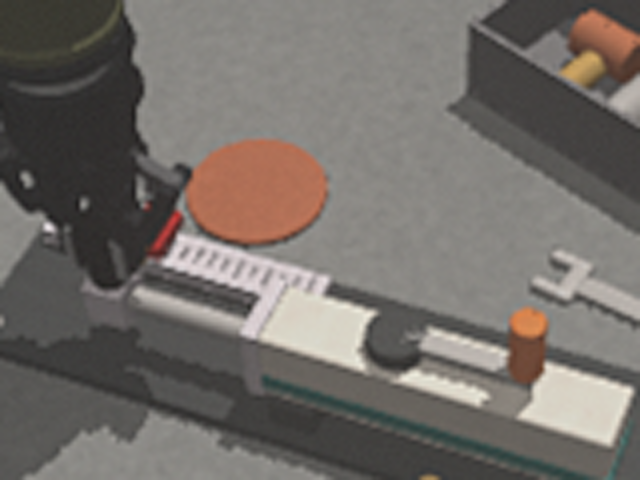

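View pics/top7.png

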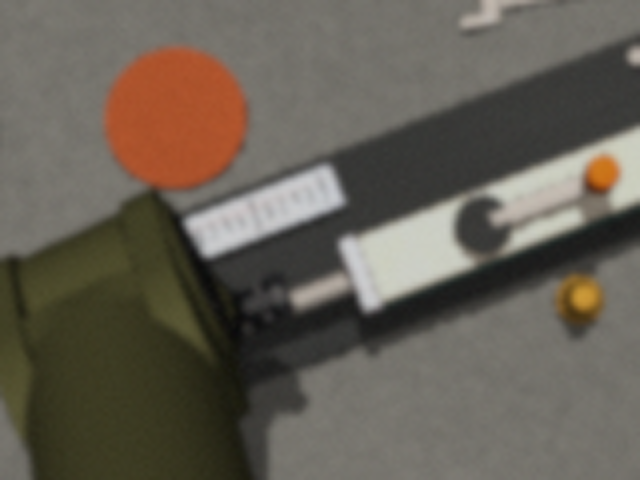

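The arm hides the pointer in both views: the top view shows only the rod at (320,290), and the side view shows part of the red block at (165,235). I'll work out the index-to-home-pointer distance from the first pictures instead.

```bash
python3 - <<'E'
import cv2,numpy as np
a=cv2.imread('pics/top0.png')[205:245,198:250]; b=cv2.imread('pics/side0.png')[160:205,205:245]
c=cv2.imread('pics/side0.png')
d=np.zeros((560,790,3),np.uint8)
A=cv2.resize(a,None,fx=9,fy=9,interpolation=cv2.INTER_CUBIC);B=cv2.resize(b,None,fx=8,fy=8,interpolation=cv2.INTER_CUBIC)
d[:A.shape[0],:A.shape[1]]=A; d[:B.shape[0],470:470+B.shape[1]]=B
cv2.imwrite('pics/z8.png',d)
E
```

```text
(no output)
```

View pics/z8.png

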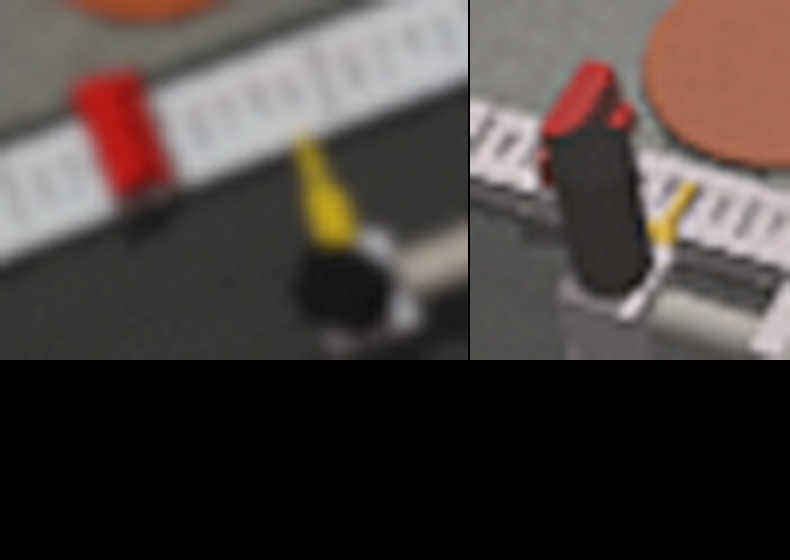

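```bash
python3 - <<'E'
from h import *
ex=np.array([-.3756,.9268,0]);ey=np.array([-.9268,-.3756,0]);O=np.array([.562,-.0525,0])
for n in('top','side'):
    f=robot.grab_frame(n); im=cv2.cvtColor(cv2.imread(f'pics/{n}0.png'),cv2.COLOR_BGR2RGB).astype(np.float32)
    print(n)
    for yy in (-.06,-.066,-.072,-.078,-.084) :
        xs=np.arange(.18,.232,.002); r=[];br=[]
        for x in xs:
            u,v=pix(f,O+x*ex+yy*ey+[0,0,.056])
            p=cv2.getRectSubPix(im,(1,1),(float(u),float(v)))[0,0] if False else cv2.remap(im,np.float32([[u]]),np.float32([[v]]),cv2.INTER_LINEAR)[0,0]
            r.append(int(p[0]-(p[1]+p[2])/2)); 
        print(yy,r)
    for yy in (-.04,-.044,-.048):
        xs=np.arange(.134,.162,.001); r=[]
        for x in xs:
            u,v=pix(f,O+x*ex+yy*ey+[0,0,.056]); p=cv2.remap(im,np.float32([[u]]),np.float32([[v]]),cv2.INTER_LINEAR)[0,0]
            r.append(max(0,(p[0]+p[1])/2-p[2]-10))
        print('ptr',yy,(np.sum(xs*np.array(r))/np.sum(r)).round(4))
E
```

```text
top
-0.06 [-3, -2, 0, 12, 38, 72, 100, 109, 117, 126, 133, 131, 123, 93, 57, 23, 5, 0, -3, -3, -3, -3, -3, -2, -2, -3, -2]
-0.066 [-2, -1, 1, 13, 38, 79, 108, 127, 140, 152, 157, 154, 139, 103, 62, 22, 6, 0, -2, -2, -2, -1, -2, -2, -2, -2, -1]
-0.072 [2, 2, 6, 19, 42, 81, 108, 124, 138, 150, 157, 155, 136, 102, 57, 26, 9, 1, 1, 0, 0, 0, 0, 0, 0, 1, 1]
-0.078 [-2, -1, 3, 14, 43, 80, 110, 127, 140, 152, 159, 156, 141, 110, 67, 30, 8, 0, -2, -2, -2, -2, -2, -1, -1, -1, -1]
-0.084 [1, 2, 8, 23, 57, 91, 117, 126, 138, 150, 157, 157, 148, 124, 85, 44, 14, 5, 1, 0, 0, 1, 1, 0, 0, 0, 0]
ptr -0.04 0.1495
ptr -0.044 0.1494
ptr -0.048 0.1493
side
-0.06 [4, 3, 3, 2, 1, -2, 1, 19, 47, 81, 103, 88, 37, 11, 4, 7, 8, 8, 9, 8, 7, 7, 8, 9, 8, 8, 8]
-0.066 [0, -3, -3, 0, 6, 17, 52, 89, 109, 116, 119, 112, 64, 22, -1, 1, 3, 5, 5, 5, 5, 5, 4, 4, 3, 3, 3]
-0.072 [91, 104, 69, 41, 29, 35, 68, 101, 117, 117, 116, 108, 60, 18, -3, 0, 2, 3, 4, 4, 4, 4, 3, 3, 3, 3, 3]
-0.078 [70, 103, 72, 45, 31, 37, 64, 97, 116, 117, 116, 108, 63, 21, -1, 0, 3, 4, 4, 4, 4, 3, 3, 3, 3, 4, 4]
-0.084 [1, 2, 7, 16, 29, 38, 68, 101, 117, 118, 115, 104, 59, 14, -2, 0, 2, 3, 4, 4, 3, 3, 4, 4, 3, 3, 4]
ptr -0.04 0.1476
ptr -0.044 0.1472
ptr -0.048 0.1472
```

```bash
python3 -m crank '[{"x":-1.2,"y":3,"z":0,"wx":0,"wy":0,"wz":0},{"x":-1.2,"y":3,"z":0,"wx":0,"wy":0,"wz":0},{"x":-1.2,"y":3,"z":0,"wx":0,"wy":0,"wz":0},{"x":0,"y":0,"z":0,"wx":0,"wy":0,"wz":0},{"x":0,"y":0,"z":0,"wx":0,"wy":0,"wz":0},{"x":0,"y":0,"z":0,"wx":0,"wy":0,"wz":0}]'
python3 - <<'E'
from h import *
ex=np.array([-.3756,.9268,0]);P=[]
for _ in range(4):
    f=robot.grab_frame('side'); P.append(robot.read_state()['tcp_pos'])
t=np.mean(P,0); print(t,(t-np.array([.5087,.0858,.08]))@ex,(t-np.array([.562,-.0525,.08]))@ex)
grab('side','side9f.png')
a=cv2.imread('pics/side0.png')[170:215,190:250]; b=cv2.imread('pics/side9f.png')[170:215,190:250]
cv2.imwrite('pics/z9.png',np.vstack([cv2.resize(i,(780,585//2),interpolation=cv2.INTER_CUBIC) for i in(a,b)]))
E
```

```text
time: 10.45
tcp_pos: [0.4897, 0.1329, 0.0823]
tcp_rot: [-0.603, 3.081, -0.004]
ft_force: [3.5, -8.4, 6.3]
opening: 0.287
[0.48967949 0.13291716 0.08229836] 0.0508122859587963 0.19900820595879629
```

View pics/z9.png

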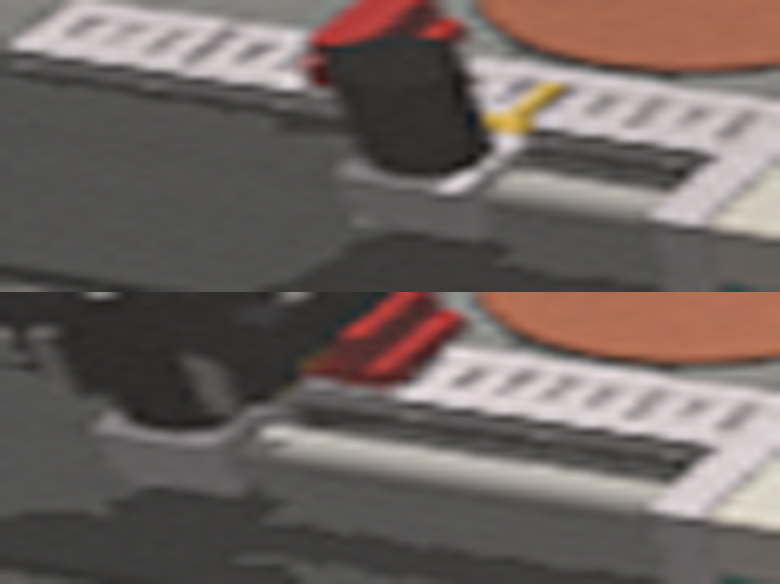

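```bash
python3 - <<'E'
from h import *
ex=np.array([-.3756,.9268,0]);ey=np.array([-.9268,-.3756,0]);O=np.array([.562,-.0525,0])
f=robot.grab_frame('side')
q=lambda u,v,z: onplane(f,190+(u+.5)/13-.5,170+(v+.5)/6.5-.5,z)
for a,b,z in(((340,165),(100,133),.07),((490,203),(240,172),.055)):
    A=q(*a,z);B=q(*b,z); print((B-A)@ex,(B-A)@ey)
A=cv2.cvtColor(cv2.imread('pics/side0.png'),cv2.COLOR_BGR2HSV);B=cv2.cvtColor(cv2.imread('pics/side9f.png'),cv2.COLOR_BGR2HSV)
m=cv2.inRange(B,(18,80,40),(38,255,255))[165:215,185:260]; ys,xs=np.nonzero(m); print([(x+185,y+165,((onplane(f,x+185,y+165,.056)-O)@ex).round(4),((onplane(f,x+185,y+165,.056)-O)@ey).round(4)) for x,y in zip(xs,ys)])
# gray template match of head left corner edge along ex
ga=cv2.cvtColor(cv2.imread('pics/side0.png'),cv2.COLOR_BGR2GRAY);gb=cv2.cvtColor(cv2.imread('pics/side9f.png'),cv2.COLOR_BGR2GRAY)
gb_=gb
u0,v0=216,198
t=ga[v0-6:v0+9,u0-4:u0+12]; R=cv2.matchTemplate(gb[180:212,185:230],t,cv2.TM_CCOEFF_NORMED); _,mx,_,ml=cv2.minMaxLoc(R); print(mx,ml[0]+185-(u0-4),ml[1]+180-(v0-6))
A0=onplane(f,u0,v0,.07);B0=onplane(f,u0+ml[0]+185-(u0-4),v0+ml[1]+180-(v0-6),.07);print((B0-A0)@ex,(B0-A0)@ey)
s=robot.read_state();print(s['time'],s['joint_vel'].round(3) if hasattr(s['joint_vel'],'round') else s['joint_vel'])
E
```

```text
0.050441125231379565 0.001986834147740755
0.05200658073627364 0.0031934652035503657
[]
0.7973474860191345 -19 -6
0.0530231883997165 -0.0005501724159032758
10.75 [-0.001  0.     0.001 -0.001 -0.001 -0.001 -0.002]
```

Extension reads 50.8 mm from the TCP and 50–53 mm from the pictures, against a target of about 51.2 mm. The arm is still, so I'm handing in.

```bash
python3 -m crank '[{"x":0,"y":0,"z":0,"wx":0,"wy":0,"wz":0},{"x":0,"y":0,"z":0,"wx":0,"wy":0,"wz":0},{"x":0,"y":0,"z":0,"wx":0,"wy":0,"wz":0}]'; python3 -c "
from cell import robot; robot.job_done()"
```

```text
time: 11.05
tcp_pos: [0.4897, 0.1329, 0.0823]
tcp_rot: [-0.603, 3.081, -0.004]
ft_force: [3.4, -7.6, 6.0]
opening: 0.289
the job is handed in; nothing more can be done
```

I swung the cam lever in line with the barrel, then gripped the black knob, pulled the rod out to the index and handed in at 11.05 s while still holding it.

- **Lever:** it measured about 1.55 rad in the top view after I let go of it. The rod was still home at that point.
- **Rod extension:** the target was about 51.2 mm, from 51.7 mm in the top view and 50.7 mm in the side view. TCP travel gave 50.8 mm and the side-view picture checks gave 50.4, 52.0 and 53.0 mm. All of these are within 2 mm of the target, and the tolerance is 6 mm.
- **Hold:** the arm was still, and the gripper was stopped on the knob at 0.29 opening. The wrist read about 8 N along the pull, roughly the spring's load.
- **Not confirmed:** the arm hid the pointer in both views at the end, so I inferred that it is level with the index rather than seeing it. I made no separate measurement that the index block and the other items had stayed put. Nothing looked moved where the pictures showed them.

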